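# Clamp a casting and hold a bush home on the arbor press

## Task

Crank the drill vise on the arbor press clockwise until its jaw closes tight on the aluminium casting, then pull the press lever down so that the ram pushes the brass bush fully home, its flange flat on the casting. Keep the lever held down with the ram bearing firmly on the bush while the retaining compound grabs: the program finishes while still holding it. Leave the other things on the bench where they are.

Things in the scene. Friction and masses are not known exactly. Their poses are not given: they have to be found in the camera images.
- press: Small dark-green arbor press fixed on the bench, a grey drill vise bolted on its base. Origin on the bench under the ram axis; z up, x from the vise crank towards the fixed jaw (roughly away from the robot), y from the column out of the throat. Base 150 x 260 mm, 45 high; column y -168 to -106; head x -32 to 32, y -166 to 41, z 185 to 285; ram top z 338 mm.
- vise: The vise's fixed part, on the press base. Origin 45 mm above the bench under the ram axis, axes as the press's. Bed 140 x 90 mm, its top 67 mm above the bench; jaw tops and nut block 105 mm; fixed jaw face at x 22, nut block at x -74 to -58 mm.
- vise_jaw: Moving vise jaw, 80 mm wide (y), 38 high, steel face. Origin at the foot of its face, on the vise's middle line; axes as the press's. It slides along press +x and meets the 44 mm wide casting (which it pushes up against the fixed jaw) when this origin is at press x = -22 mm, 12 mm from fully open.
- crank (a joint): Vise crank angle, rad. 0 = jaw fully open, crank arm straight up; grows clockwise seen from the robot (right-handed about press +x), 5 mm of jaw per turn. The jaw meets the casting at 15.1, is tight (over 40 N) from about 15.3, and the crank comes up solid at 16.3. It stays where it is left; turning takes about 4 N at the grip.
- crank_grip (a point): Middle of the crank's red round grip, 16 mm in diameter and 46 mm long, revolving freely on its spindle, lying along press x, 42 mm from the crank axis. Free air around it; 27 mm from here towards the vise is the steel crank arm (hub 22 mm in diameter). The crank travels 5 mm towards press +x per turn with the jaw.
- crank_axis (a point): Point on the crank's axis (along press x) level with crank_grip, 85 mm above the bench; moves with the jaw.
- casting: Aluminium bracket, 44 mm wide (x, between the jaws), 62 long, 50 high at the round boss, with an ear to +y (to 78 mm); loose on the vise bed between the open jaws. Origin: middle of the underside, under the bush; z up. Boss top 117 mm above the bench.
- bush (a joint): How far the brass flanged bush (flange 27 mm across, 3 thick) has been pressed into the casting's boss, m: 0 = flange 7 mm above the boss, 0.007 = fully home. Takes about 30 N from the ram to move; it stays where it is left.
- ram: Square steel ram, 24 mm, with an orange springy urethane nose pad, 26 mm across (gives 1 mm per 20 N, after the first 20 N). Origin at the centre of the pad's lower face, 135 mm above the bench at rest, 8 mm above the flange of the bush. Goes down 22 mm per radian of the lever.
- press_lever (a joint): Press lever angle, rad: 0 = at rest, bar 0.42 above level; grows as the knob is pulled down, in the press's y-z plane, to a stop at 0.82. A spring lifts it when let go. The pad meets the bush at 0.36, the bush is home at about 0.71; from 0.72 to the stop the ram bears firmly (over 20 N) on it. Held at the knob: 4 N at first, 10 to 18 N at the end.
- lever_knob (a point): Centre of the black ball knob, 32 mm in diameter, at the end of the 12 mm lever bar, 200 mm from the pivot; at rest 316 mm above the bench, about 175 mm when the bush is home.
- lever_pivot (a point): Axis of the lever (along press x), in the knob's plane, at press x 55, y -31, z 235 mm.
- spare_casting: Bystander: a second aluminium bracket like the one in the vise, without bush, standing on the bench. Origin: middle of the underside.
- bush_tray: Bystander: blue tray 120 x 160 x 45 mm with spare brass bushes. Origin: middle of the underside.
- die_grinder: Bystander: black and aluminium air die grinder, 230 mm long, 44 thick, lying along its x. Origin on the bench near its middle.
- file: Bystander: flat file with a blue handle, 300 mm long, 26 high, lying along its x. Origin on the bench near its middle.
- retainer_bottle: Bystander: green bottle of retaining compound with red cap, 40 mm in diameter, 110 high, upright. Origin: middle of the underside.
- wrench: Bystander: steel wrench, 190 mm long, lying along its x. Origin on the bench under its middle.
- brush: Bystander: hand brush, lying along its x. Origin on the bench under its middle.
Mind the look-alikes: they are no part of the job. Leave any black look-alike of the casting alone.

How it is judged:
On the way, in this order (a step that is already met when the one before it is completed fails the run):
1. the vise jaw is tight on the casting (contact force between vise_jaw and casting above 40 N), for 0.2 s.
2. the bush is fully home with the casting still clamped (value of joint bush above 0.0064 m and contact force between vise_jaw and casting above 40 N), for 0.2 s.
At the end, for the whole second after the job is handed in: The vise jaw presses on the casting with over 40 N, the casting stands upright (within 3 degrees), the bush is home to 0.6 mm, and the robot holds the lever down past 0.65 rad with the ram bearing on the bush with over 10 N, all through the last second (all of step 2 and contact force between ram and casting above 10 N and value of joint press_lever above 0.65 rad and contact force between any of the fingers, the arm and press above 2 N and angle between casting's own z axis and vertical below 0.05 rad); the arm keeps its last pose, push and grip.
It fails at once if another thing on the bench is shifted by more than 30 mm (distance of any of spare_casting, bush_tray, die_grinder, file, retainer_bottle, wrench, brush from where it was at the start of the episode above 0.03 m).
It also fails if it takes over 67 s, if anything falls off the work surface, if the arm or the gripper's body presses on something with over 40 N, if the wrist force passes 120 N, or if a joint passes its speed limit or range.

## Robot

A 7-joint arm with a two-finger parallel gripper is mounted at the origin on the work surface. World frame = base frame: x ahead of the robot, y to its left, z up, the work surface at z = 0. Lengths are in m, angles in rad, forces in N, time in s.
With the tool pointing down it reaches from about 0.4 to 0.85 m from the base axis. Payload 10.4 kg.
Tool frame: the origin (TCP) lies on the centre line of the jaws, within the pads' length; the fingertips stand 14 mm ahead of it and the grasp point (between the pads) lies 5 mm behind it (tip_reach is the z of the fingertips in the tool frame, in m); z points along the fingers, x is the direction in which the jaws open and shut, and the axes are right-handed (so a half turn about z gives the same grasp; the last joint's range is limited). The gripper opens to 87 mm and grips with 3 to 60 N. Pads are 19 mm wide; open, the fingers measure 117 mm over their backs; the gripper's body (75 mm by 190 mm) begins 51 mm behind the grasp point.
Start: joints at [1.145, 0.332, -0.065, 1.46, 0.022, 1.35, -0.088], TCP at [0.245, -0.575, 0.197] pointing down, gripper open.
Joint ranges: [-2.6, 2.6], [-0.5, 2.12], [-1.47, 1.34], [0.16, 2.42], [-1.27, 4.41], [0.06, 2.06], [-2.6, 2.6]. Speed limits (rad/s): [2.22, 2.22, 2.79, 2.79, 3.14, 3.14, 3.14].

## Interface

Orientations are given as a unit quaternion [x, y, z, w].
In Python, from bench import * gives the robot as it stands.
- The arm moves only by the tool carry_out, never from a script. Its argument "rows" is a list of rows, each a list of 5 numbers: the closure, from -1 (fully open) to 1 (shut), so that 0 is half open, then the shift along the tool's x, y, z in units of 30 mm (1.0 is 30 mm), then the turn about the tool's z in units of 5 degrees (1.0 is 5 degrees). In form: [[jaw, x, y, z, turn], ...]. A call has 1 to 20 rows; each row shifts and turns the pose as measured when the row begins, along the tool's axes as they then stand; what a row does not reach is not made up. A row lasts 1/12 s, in which the tool goes at most 41.7 mm and 7.16 degrees, less where a joint would pass 70% of its speed; a pose out of reach is approached as far as the arm can. A call is refused whole if a number of a shift passes 1 or a number of a turn 1, either way. A call with a gripper value outside its range is refused whole. The fingers move at their own pace and stop on an object; "force" is the grip in N (left out, the last holds). Time passes only in rows, so rows that do not move let the fingers close. It gives the time, the measured TCP pose, the force and the opening at its end, in the units of the state.
- read_state(): the state, without advancing time (a new reading comes with each control period).
- camera(name): name is "side" or "top"; returns the picture (420x560x3 uint8, blue, green, red); there is no depth.
- camera_info(name): a dict with "fx", "fy", "cx", "cy" (pixels), "dist_coeffs" ([k1, k2, p1, p2, k3] as OpenCV has them; the pictures are not rectified), "extrinsics" (4x4, takes a point from camera to world coordinates). Camera axes: x right, y down, z forward; pixel columns grow to the right and rows downward; lengths in m; the calibration is good to about 2 mm. A picture is of the moment at which its call begins. camera_info takes no time and is no camera call.
- close_job(): hands the job in, once; it reports no verdict.
Trained networks look in the newest picture that a camera, given by its name, has taken for a name from the list of things; names that differ only in an ending like _2 or _b are one class to them, and where a whole thing is asked for, a point or a joint stands for the part that bears it (a point fixed in the world has none). Each returns a list of dicts, best first, with "conf" (0 to 1); they miss things now and then, are a little off and sometimes report something else, mostly with a low value. They report only what shows in the picture. A call takes as long as a camera call. They do not tell look-alikes from the thing itself.
- recognise(query, camera): "box" ([centre column, centre row, width, height] in pixels, round what is visible of it).
- silhouettes(query, camera): "mask" (420x560 bool, what is visible of it) and "box" ([centre column, centre row, width, height] in pixels, round what is visible of it).
- pinpoint(query, camera): "xy" ([column, row] in pixels: a listed point, or the origin of a listed thing).
The state is a dict: "time": time; "joint_positions": joint angles; "joint_vel": joint speeds; "joint_torque": joint torques, N m; "ee_pos": TCP position; "eef_rot": TCP orientation; "ft_force": force on the tool from outside, world axes, zero at the start; "torque": the same for the moment, N m; "width": finger opening in m.
Only numpy, scipy, OpenCV 4.12 (cv2) and the standard library are available. Lean on these libraries where they do the work, as an engineer would, in place of code of your own. Each camera call takes 0.05 s, during which the arm holds its last target. There are 200 camera calls.

## Working session

There is one attempt and no reset: what is moved stays moved. The work goes in short steps, Python scripts to look and compute and a tool call to move; the robot and the scene stay as the last step left them, time stands still between calls to the robot, and variables do not carry over. Pictures are saved under pics/ and viewed, about 8 in all and at most 12, crops included, and the job is handed in when it is done.

Besides the shell and the picture viewer there is one more tool, called after "Emit:" as a command line: name --pt "numbers of a row" for each row, then --argument value for the rest. carry_out: Moves the arm, as the interface text tells. Its arguments: {"type":"object","properties":{"rows":{"type":"array","items":{"type":"array","items":{"type":"number"}}},"force":{"type":"number"}},"required":["rows"]}

```bash
ls; mkdir -p pics; python3 - <<'E'
from bench import *
import cv2,numpy as np
s=read_state();print({k:np.round(v,3) for k,v in s.items()})
for c in("side","top"):
    cv2.imwrite(f"pics/{c}0.png",camera(c));i=camera_info(c);print(c,i['fx'],i['cx'],i['cy'],i['dist_coeffs'],np.round(i['extrinsics'],3).tolist())
    for q in("press","vise","vise_jaw","crank_grip","crank_axis","casting","ram","lever_knob","lever_pivot"):
        print(q,[(np.round(d['xy']).tolist(),round(d['conf'],2)) for d in pinpoint(q,c)[:3]])
E
```

```text
pics
{'time': np.float64(0.0), 'joint_positions': array([ 1.145,  0.333, -0.065,  1.461,  0.022,  1.35 , -0.088]), 'joint_vel': array([ 0.002,  0.   , -0.   , -0.   , -0.   ,  0.   , -0.   ]), 'joint_torque': array([-1.0000e-03, -6.2326e+01,  2.5000e-02, -3.8989e+01, -6.1000e-02,
        4.0000e-02,  0.0000e+00]), 'ee_pos': array([ 0.245, -0.575,  0.196]), 'eef_rot': array([ 0.834, -0.551, -0.001, -0.   ]), 'ft_force': array([-0.252, -0.082,  0.166]), 'torque': array([ 0.04 , -0.001,  0.009]), 'width': np.float64(0.087)}
side 490.1521130068601 277.59470419283656 215.11122054886414 [-0.17816887  0.          0.          0.          0.        ] [[0.742, -0.447, 0.499, -0.1], [-0.67, -0.508, 0.542, -0.689], [0.011, -0.736, -0.676, 1.092], [0.0, 0.0, 0.0, 1.0]]
press []
vise [([308.0, 269.0], 0.67)]
vise_jaw [([312.0, 246.0], 0.43)]
crank_grip [([181.0, 216.0], 0.57)]
crank_axis []
casting [([253.0, 342.0], 0.95), ([270.0, 225.0], 0.67), ([357.0, 395.0], 0.57)]
ram [([309.0, 250.0], 0.71), ([280.0, 204.0], 0.6)]
lever_knob [([285.0, 161.0], 0.5)]
lever_pivot [([337.0, 217.0], 0.62)]
top 465.5326119768271 284.17526348525575 210.00016017803435 [-0.13243525  0.          0.          0.          0.        ] [[0.025, -0.976, 0.215, 0.27], [-1.0, -0.024, 0.008, 0.039], [-0.002, -0.215, -0.977, 1.446], [0.0, 0.0, 0.0, 1.0]]
press []
vise [([325.0, 210.0], 0.66)]
vise_jaw [([328.0, 220.0], 0.89), ([340.0, 174.0], 0.69), ([433.0, 211.0], 0.33)]
crank_grip [([331.0, 246.0], 0.68)]
crank_axis [([326.0, 252.0], 0.69), ([328.0, 221.0], 0.37)]
casting [([324.0, 210.0], 0.8), ([246.0, 191.0], 0.74), ([262.0, 242.0], 0.61)]
ram [([328.0, 202.0], 0.76), ([342.0, 173.0], 0.15)]
lever_knob [([272.0, 171.0], 0.72), ([175.0, 244.0], 0.7), ([328.0, 152.0], 0.47)]
lever_pivot [([339.0, 174.0], 0.92)]
```

View pics/side0.png

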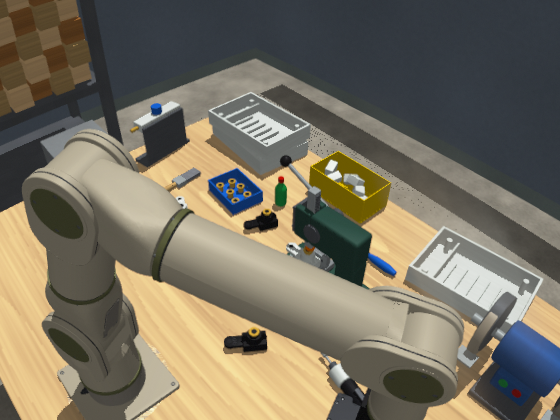

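View pics/top0.png

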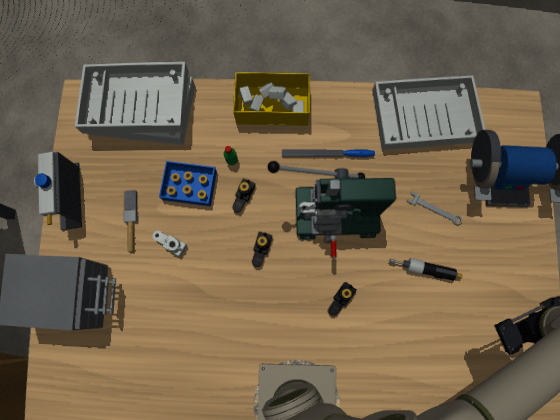

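Top view: press around (345,207), red crank grip (333,246), black knob (273,168). The side view shows the knob at (286,161), with the crank hidden behind the arm. The black bracket-like things at (262,248), (245,194) and (343,297) are look-alikes, and the aluminium spare is at (170,243).

```bash
cat > h.py <<'E'
from bench import *
import cv2,numpy as np
from scipy.optimize import least_squares
def KD(c):
    i=camera_info(c);return np.array([[i['fx'],0,i['cx']],[0,i['fy'],i['cy']],[0,0,1.]]),np.array(i['dist_coeffs']),np.array(i['extrinsics'])
def ray(c,p):
    K,D,E=KD(c);u=cv2.undistortPoints(np.array([[p]],float),K,D)[0,0]
    return E[:3,3],E[:3,:3]@np.array([u[0],u[1],1])
def atz(c,p,z):
    o,d=ray(c,p);return o+d*(z-o[2])/d[2]
def proj(c,P):
    K,D,E=KD(c);T=np.linalg.inv(E);return cv2.projectPoints(np.atleast_2d(P).astype(float),cv2.Rodrigues(T[:3,:3])[0],T[:3,3],K,D)[0][:,0]
def tri(*cp):
    A=np.zeros((3,3));b=np.zeros(3)
    for c,p in cp:
        o,d=ray(c,p);d=d/np.linalg.norm(d);M=np.eye(3)-np.outer(d,d);A+=M;b+=M@o
    return np.linalg.solve(A,b)
def pw(X,P):  # press pose X=(x,y,yaw) -> world
    c,s=np.cos(X[2]),np.sin(X[2]);P=np.atleast_2d(P);return np.c_[X[0]+c*P[:,0]-s*P[:,1],X[1]+s*P[:,0]+c*P[:,1],P[:,2]]
E
python3 - <<'E'
from h import *
im=camera("top")
cv2.imwrite("pics/topc.png",cv2.resize(im[130:280,240:420],None,fx=4.4,fy=4,interpolation=2) if 0 else cv2.resize(im[130:280,240:420],None,fx=4,fy=4,interpolation=2))
for q in("lever_knob","crank_grip","press","vise"):
  for c in("top","side"):
    camera(c)
    print(q,c,[(np.round(d['box']).tolist(),round(d['conf'],2)) for d in recognise(q,c)[:3]])
print('knob tri',tri(("top",(272.5,168)),("side",(286,161))),atz("top",(272.5,168),.316),atz("side",(286,161),.316))
obs=[((272.5,168),(.055,.1516,.316)),((340,174),(.055,-.031,.235)),((325,210),(0,0,.045)),((328,202),(0,0,.135))]
f=lambda X:(proj("top",pw(X,[o[1] for o in obs]))-[o[0] for o in obs]).ravel()
r=least_squares(f,[.55,-.05,0],loss='soft_l1');print(r.x,r.fun)
print('grip z.127,.085',atz("top",(331,246),.127),atz("top",(326,252),.085))
E
```

```text
lever_knob top [([316.0, 171.0, 98.0, 14.0], 0.74)]
lever_knob side [([312.0, 184.0, 64.0, 58.0], 0.63)]
crank_grip top [([331.0, 247.0, 15.0, 22.0], 0.61)]
crank_grip side [([381.0, 262.0, 31.0, 24.0], 0.57)]
press top [([331.0, 211.0, 131.0, 96.0], 0.55)]
press side [([326.0, 222.0, 91.0, 131.0], 0.88)]
vise top [([325.0, 223.0, 40.0, 64.0], 0.87)]
vise side [([327.0, 260.0, 20.0, 20.0], 0.68)]
knob tri [0.6300165  0.07874052 0.31461747] [0.62691421 0.08027678 0.316     ] [0.63182515 0.07646679 0.316     ]
[ 0.58344492 -0.07539688  0.07816968] [ 0.08927685  0.18121709  0.55921259 -0.16157103 -0.14274607 -0.69566785
 -0.55928011  0.5833091 ]
grip z.127,.085 [ 0.45816383 -0.08707456  0.127     ] [ 0.44601471 -0.07647472  0.085     ]
```

View pics/topc.png

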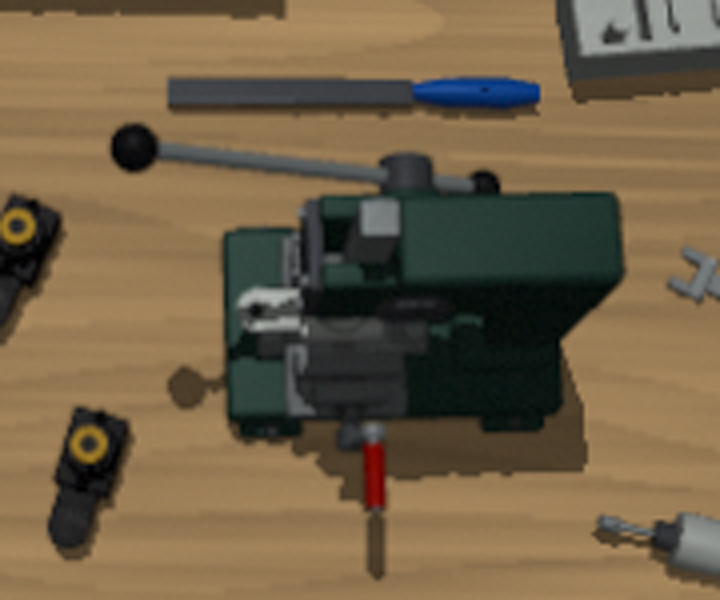

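Emit:
carry_out --pt "-1 0 0 -0.5 0.93" --pt "-1 0 0 -0.5 0.93" --pt "-1 0 0 -0.5 0.93" --pt "-1 0 0 -0.5 0.93" --pt "-1 0 0 0 0" --pt "-1 -0.7 -0.35 0 0" --pt "-1 -0.7 -0.35 0 0" --pt "-1 -0.7 -0.35 0 0" --pt "-1 -0.7 -0.35 0 0" --pt "-1 -0.7 -0.35 0 0" --pt "-1 -0.7 -0.35 0 0" --pt "-1 -0.7 -0.35 0 0" --pt "-1 -0.7 -0.35 0 0" --pt "-1 -0.7 -0.35 0 0" --pt "-1 -0.7 -0.35 0 0" --force 30

```text
time: 3.1
ee_pos: [0.3333, -0.3515, 0.2517]
eef_rot: [0.734, -0.68, -0.003, 0.001]
ft_force: [1.1, 0.2, 0.2]
width: 0.0873
```

```bash
python3 - <<'E'
from h import *
im=camera("side")
X=[.583,-.075,.078]
print(proj("side",pw(X,[[-.13,0,.085],[-.13,0,.127],[0,0,.135],[.055,-.031,.235]])))
cv2.imwrite("pics/side1.png",cv2.resize(im[140:340,180:440],None,fx=3,fy=3,interpolation=2))
print(proj("top",pw(X,[[-.13,0,.085],[-.13,0,.127]])), atz("top",(333.5,249),.125))
E
```

```text
[[275.97927    286.36754722]
 [276.11534    276.02309102]
 [309.34327349 247.55033554]
 [334.33655853 215.82139749]]
[[328.95554534 249.57515168]
 [330.31047459 247.64037733]] [ 0.4499658  -0.09447874  0.125     ]
```

View pics/side1.png

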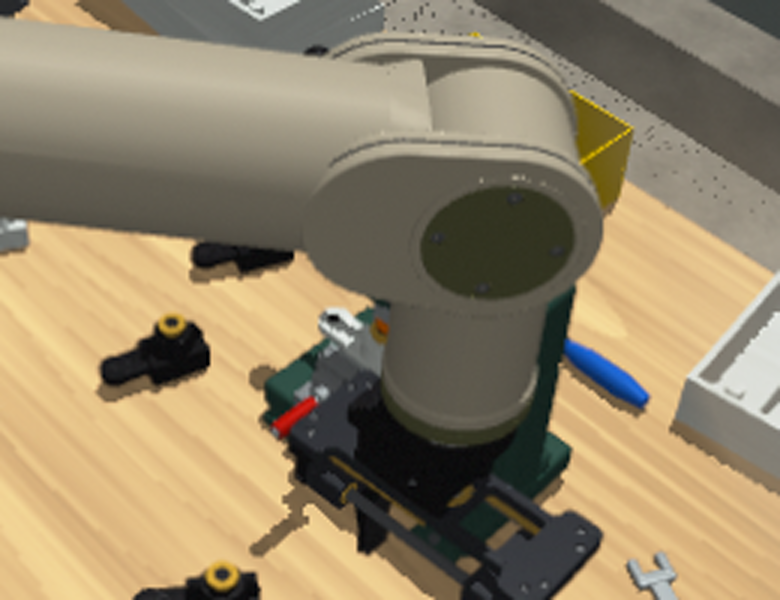

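The red grip shows from crop (275,430) to (315,403), so its middle is at about px (278.7,279) in the side view.

```bash
python3 - <<'E'
from h import *
P=tri(("top",(333.5,249)),("side",(278.7,279)));print(P)
print(proj("top",P),proj("side",P)); c,s=np.cos(.078),np.sin(.078);d=P-[.583,-.075,0];print(c*d[0]+s*d[1],-s*d[0]+c*d[1])
E
```

```text
[ 0.45123714 -0.09525321  0.12529435]
[[333.78296392 248.55093058]] [[278.12498131 279.1428089 ]]
-0.13294039314488149 -0.009924544808459402
```

Emit:
carry_out --pt "-1 -0.82 -0.42 0 0" --pt "-1 -0.82 -0.42 0 0" --pt "-1 -0.82 -0.42 0 0" --pt "-1 -0.82 -0.42 0 0" --pt "-1 -0.82 -0.42 0 0" --pt "-1 -0.82 -0.42 0 0" --pt "-1 -0.82 -0.42 0 0" --pt "-1 -0.82 -0.42 0 0" --pt "-1 -0.82 -0.42 0 0" --pt "-1 -0.5 -0.3 0.3 0" --pt "-1 0 0 0.5 0" --pt "-1 0 0 0 0"

```text
time: 4.15
ee_pos: [0.4386, -0.0861, 0.2222]
eef_rot: [0.745, -0.667, -0.003, 0.001]
ft_force: [-1.2, 0.0, 0.0]
width: 0.0869
```

Emit:
carry_out --pt "-1 0.3 -0.1 0.6 0.35" --pt "-1 0 0 0.7 0" --pt "-1 0 0 0.7 0" --pt "-1 0 0 0.6 0" --pt "-1 0 0 0.4 0" --pt "-1 0 0 0 0"

```text
time: 4.65
ee_pos: [0.4423, -0.0978, 0.1302]
eef_rot: [0.737, -0.676, -0.002, 0.001]
ft_force: [0.0, 0.4, -0.3]
width: 0.0871
```

Emit:
carry_out --pt "1 0 0 0.06 0" --pt "1 0 0 0 0" --pt "1 0 0 0 0" --pt "1 0 0 0 0" --pt "1 0 0 0 0" --pt "1 0 0 0 0" --pt "1 0 0 0 0" --pt "1 0 0 0 0" --force 30

```text
time: 5.32
ee_pos: [0.4442, -0.0997, 0.1327]
eef_rot: [0.737, -0.676, 0.001, 0.0]
ft_force: [0.1, 0.1, -0.1]
width: 0.0416
```

```bash
python3 - <<'E'
from h import *
im=camera("side");s=read_state();print(s['ee_pos'],s['width'],s['ft_force'])
cv2.imwrite("pics/side2.png",cv2.resize(im[190:340,200:400],None,fx=4,fy=4,interpolation=2))
E
```

```text
[ 0.4442152  -0.09970696  0.13269482] 0.03778909750200812 [ 0.18910014 -0.01923228 -0.31920796]
```

View pics/side2.png

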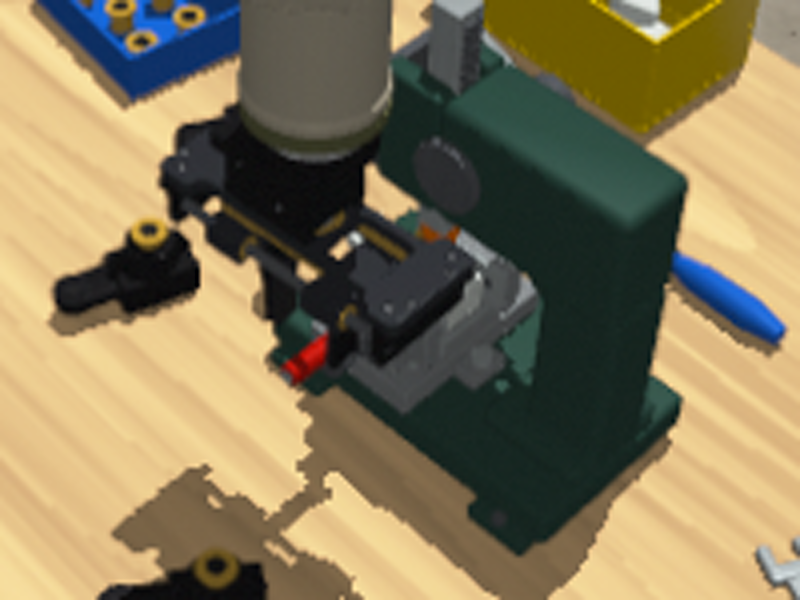

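The grip (crop 305,358) lies between the fingers, which are still closing. The tool has crept up 4 mm, so I lower it again and finish closing.

Emit:
carry_out --pt "1 0 0 0.15 0" --pt "1 0 0 0 0" --pt "1 0 0 0 0" --pt "1 0 0 0 0" --pt "1 0 0 0 0" --pt "1 0 0 0 0" --pt "1 0 0 0 0" --pt "1 0 0 0 0" --pt "1 0 0 0 0"

```text
time: 6.12
ee_pos: [0.444, -0.0996, 0.1275]
eef_rot: [0.737, -0.676, 0.0, 0.0]
ft_force: [-0.6, 0.2, -0.4]
width: 0.0003
```

```bash
python3 - <<'E'
from h import *
im=camera("side");t=camera("top");s=read_state();print(s['ee_pos'],s['width'])
a=cv2.resize(im[240:320,250:350],None,fx=4,fy=5,interpolation=2);b=cv2.resize(t[210:290,290:390],None,fx=4,fy=5,interpolation=2)
cv2.imwrite("pics/both3.png",np.hstack([a,b]))
print(proj("side",[s['ee_pos'],s['ee_pos']-[0,0,.014]]),proj("top",[s['ee_pos']]))
E
```

```text
[ 0.44404061 -0.09959167  0.12749461] 0.000553336922096335
[[277.18014997 281.00659966]
 [277.12522218 284.50297446]] [[335.36737576 250.98727751]]
```

View pics/both3.png

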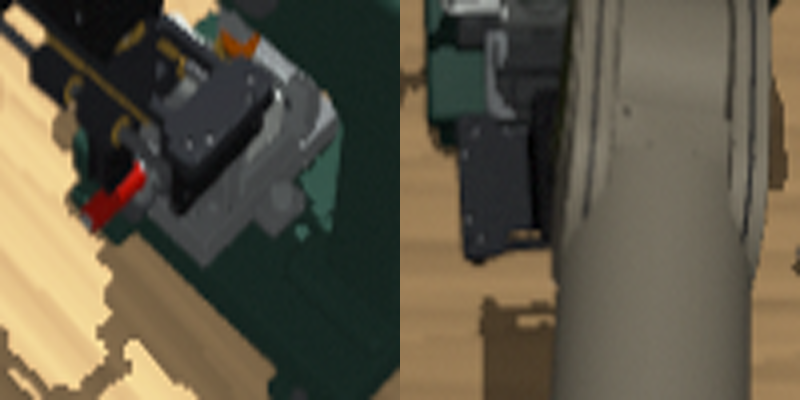

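```bash
python3 - <<'E'
from h import *
im=camera("side")
a=cv2.resize(im[245:305,245:325],None,fx=10,fy=10,interpolation=cv2.INTER_CUBIC)
a=np.clip((a/255.)**.5*255,0,255).astype(np.uint8)
s=read_state()
e=s['ee_pos']
for i,p in enumerate([e,e+[0,0,-.014],e+[0,0,.05],e+[0,0,.1],[.4512,-.0953,.1253]]):
    q=((proj("side",p)[0]-[245,245]+.5)*10).astype(int);cv2.circle(a,tuple(int(v) for v in q),5,[(0,255,255),(255,255,0),(0,255,0),(0,255,0),(255,0,255)][i],2)
cv2.imwrite("pics/z4.png",a)
E
```

```text
(no output)
```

View pics/z4.png

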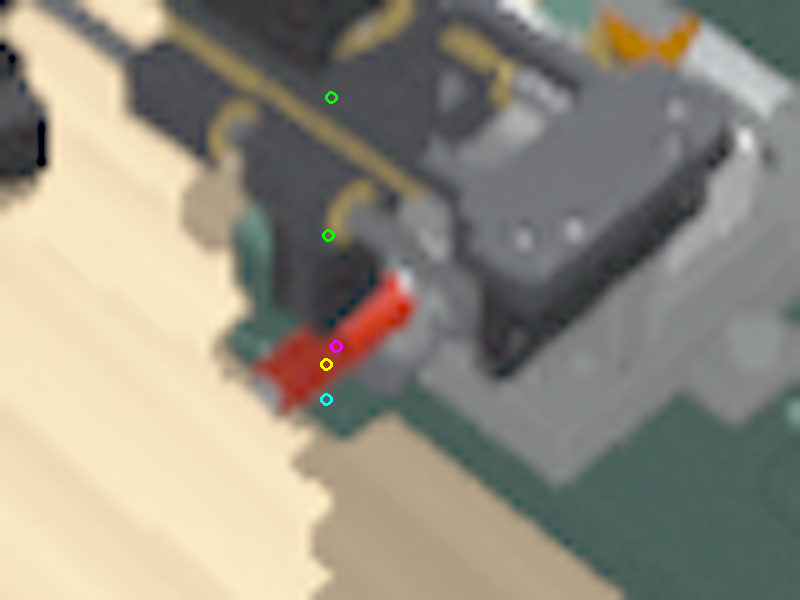

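```bash
python3 - <<'E'
from h import *
import bench; print([ (n,getattr(bench,n)) for n in dir(bench) if n[0]!='_' and not callable(getattr(bench,n))])
def f(e,w,ang):
    a=np.radians(ang);tx=np.array([np.cos(a),np.sin(a),0])
    for sg in(-1,1):print(sg,proj("side",np.array(e)+sg*(w/2+.008)*tx-[0,0,.014]))
f([.3333,-.3515,.2517],.087,-85.6);f([.4442,-.0997,.1327],.038,-85)
E
```

```text
[('tip_reach', 0.014)]
-1 [[301.43345091 330.96911949]]
1 [[340.2160103  360.72287213]]
-1 [[269.57718974 277.63897415]]
1 [[285.01993492 288.86992804]]
```

The fingers show about 8 px higher than the reported tip should be, so they closed above the grip. I raise, open, go lower, and look before closing.

Emit:
carry_out --pt "-1 -0.1 0 -0.7 0" --pt "-1 0 0 0 0" --pt "-1 0 0 0 0" --pt "-1 0 0 0 0" --pt "-1 0 0 0 0" --pt "-1 0 0 0 0" --pt "-1 0 0 0 0" --pt "-1 0 0 0 0" --pt "-1 0 0 0 0" --pt "-1 0 0 0 0" --pt "-1 0 0 0 0" --pt "-1 0 0 0.6 0" --pt "-1 0 0 0.6 0" --pt "-1 0 0 0 0"

```text
time: 7.43
ee_pos: [0.4435, -0.0968, 0.111]
eef_rot: [0.737, -0.676, 0.0, 0.0]
ft_force: [-1.2, 0.7, 0.2]
width: 0.0837
```

```bash
python3 - <<'E'
from h import *
im=camera("side")
a=cv2.resize(im[225:325,225:325],None,fx=6,fy=6,interpolation=cv2.INTER_CUBIC)
a=np.clip((a/255.)**.5*255,0,255).astype(np.uint8)
s=read_state();print(s['ee_pos'],s['width'],s['eef_rot'],s['ft_force'])
e=s['ee_pos'];tx=np.array([.078,-.997,0])
for i,p in enumerate([e,e+(s['width']/2+.007)*tx+[0,0,-.014],e-(s['width']/2+.007)*tx+[0,0,-.014],e+[0,0,.056],[.4512,-.0953,.1253]]):
    q=((proj("side",p)[0]-[225,225]+.5)*6).astype(int);cv2.circle(a,tuple(int(v) for v in q),4,[(0,255,255),(255,255,0),(255,255,0),(0,255,0),(255,0,255)][i],2)
cv2.imwrite("pics/z5.png",a)
E
```

```text
[ 0.44412896 -0.09691672  0.11249545] 0.08487123587333355 [ 7.36955065e-01 -6.75941408e-01  6.64625675e-04 -6.30144133e-05] [ 0.11288588 -0.4540496  -0.39968909]
```

View pics/z5.png

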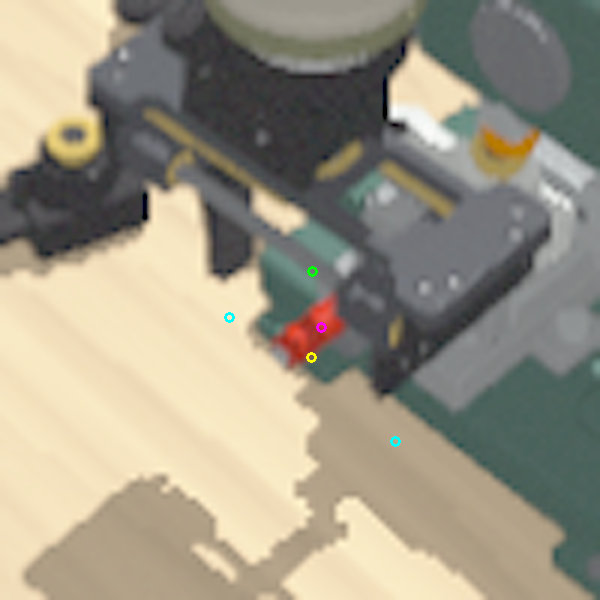

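```bash
python3 - <<'E'
from h import *
e=np.array([.444,-.0996,.1275])
for z in(.056,.086,.12):
  for dx in(-.0375,.0375):print(z,dx,proj("top",e+[dx+.007*0,.095,z]).round(1),proj("side",e+[dx,.095,z]).round(1))
t=camera("top")
s=read_state();e=s['ee_pos'];print(proj("top",[e]))
b=cv2.resize(t[200:290,280:400],None,fx=6,fy=6,interpolation=2);b=np.clip((b/255.)**.6*255,0,255).astype(np.uint8)
for z in(.056,.1):
  for dx in(-.0375,.0375):
    q=((proj("top",e+[dx,.095,z])[0]-[280,200]+.5)*6).astype(int);cv2.circle(b,tuple(int(v) for v in q),4,(255,0,255),2)
cv2.imwrite("pics/t6.png",b)
E
```

```text
0.056 -0.0375 [[302.6 261.3]] [[241.3 252.7]]
0.056 0.0375 [[303. 234.]] [[263.7 238.7]]
0.086 -0.0375 [[303. 260.]] [[240.8 244.4]]
0.086 0.0375 [[303.5 232.2]] [[263.6 230.5]]
0.12 -0.0375 [[303.5 258.6]] [[240.2 234.8]]
0.12 0.0375 [[304. 230.]] [[263.4 220.8]]
[[333.95277271 251.34382418]]
```

View pics/t6.png

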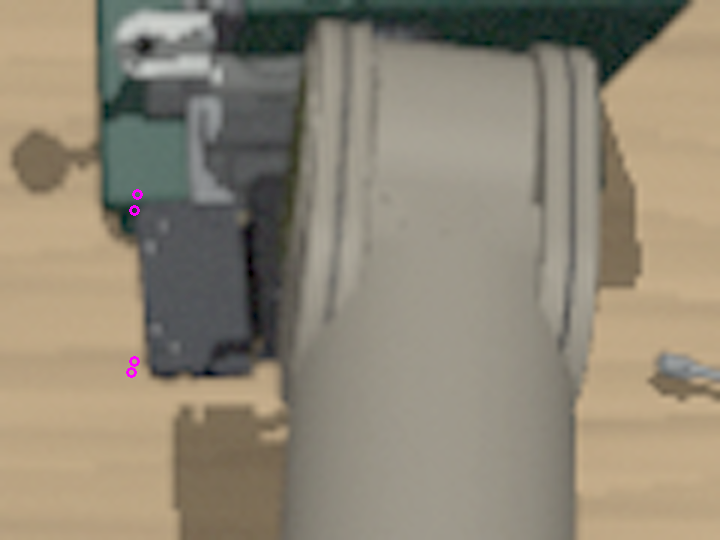

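Top view agrees with the reported x, y and yaw (body at crop 145–250, 205–375). The side view puts the whole gripper about 30 mm higher than the reported z. I trust the pictures and the empty grasp, so I go lower before closing.

Emit:
carry_out --pt "-1 0 0 0.42 0" --pt "-0.2 0 0 0 0" --pt "1 0 0 0 0" --pt "1 0 0 0 0" --pt "1 0 0 0 0" --pt "1 0 0 0 0" --pt "1 0 0 0 0" --pt "1 0 0 0 0" --pt "1 0 0 0 0" --pt "1 0 0 0 0" --pt "1 0 0 0 0" --pt "1 0 0 0 0" --pt "1 0 0 0 0" --pt "1 0 0 0 0" --pt "1 0 0 0 0" --pt "1 0 0 0 0" --pt "1 0 0 0 0" --pt "1 0 0 0 0"

```text
time: 9.03
ee_pos: [0.4483, -0.0974, 0.1079]
eef_rot: [0.737, -0.676, 0.005, -0.002]
ft_force: [0.2, -0.1, 0.1]
width: 0.0006
```

Emit:
carry_out --pt "-0.2 0 0.1 -0.2 0" --pt "-0.2 0 0 0 0" --pt "-0.2 0 0 0 0" --pt "-0.2 0 0 0 0" --pt "-0.2 0 0 0 0" --pt "-0.2 0 0 0 0" --pt "-0.2 0 0 0 0" --pt "-0.2 0 0 0 0" --pt "-0.2 0 0 0 0" --pt "-0.2 0 0 0 0" --pt "-0.2 0 0 0.5 0" --pt "-0.2 0 0 0.4 0" --pt "-0.2 0 0 0 0"

```text
time: 10.12
ee_pos: [0.446, -0.0982, 0.0873]
eef_rot: [0.737, -0.676, 0.006, -0.002]
ft_force: [-0.5, -0.5, -0.0]
width: 0.052
```

Emit:
carry_out --pt "1 0 0 0 0" --pt "1 0 0 0 0" --pt "1 0 0 0 0" --pt "1 0 0 0 0" --pt "1 0 0 0 0" --pt "1 0 0 0 0" --pt "1 0 0 0 0" --pt "1 0 0 0 0" --pt "1 0 0 0 0" --pt "1 0 0 0 0"

```text
time: 10.95
ee_pos: [0.4466, -0.0972, 0.0893]
eef_rot: [0.737, -0.676, 0.006, -0.003]
ft_force: [-0.0, 1.1, -1.0]
width: 0.0152
```

Emit:
carry_out --pt "0.45 0 0 0 0" --pt "0.45 0 0 0 0" --pt "0.45 0 0 0 0" --pt "0.45 0 0.17 -0.12 0" --pt "0.45 0 0 0 0" --pt "1 0 0 0 0" --pt "1 0 0 0 0" --pt "1 0 0 0 0" --pt "1 0 0 0 0" --pt "1 0 0 0 0"

```text
time: 11.78
ee_pos: [0.4413, -0.0983, 0.0937]
eef_rot: [0.737, -0.676, 0.007, -0.003]
ft_force: [-0.6, 0.8, 0.8]
width: 0.0146
```

```bash
python3 - <<'E'
from h import *
im=camera("side")
a=cv2.resize(im[225:325,225:325],None,fx=6,fy=6,interpolation=cv2.INTER_CUBIC)
a=np.clip((a/255.)**.5*255,0,255).astype(np.uint8)
s=read_state();print(s['ee_pos'],s['width'],s['eef_rot'],s['ft_force'],s['joint_positions'])
cv2.imwrite("pics/z7.png",a)
E
```

```text
[ 0.44128076 -0.09833609  0.09377272] 0.015314165610429711 [ 0.73675808 -0.67611728  0.0065217  -0.00322781] [-0.15134356 -0.2744605  -0.37472475] [ 0.62414464  0.06200417 -0.51720913  2.01499732  0.03806177  1.05865498
 -1.39544827]
```

View pics/z7.png

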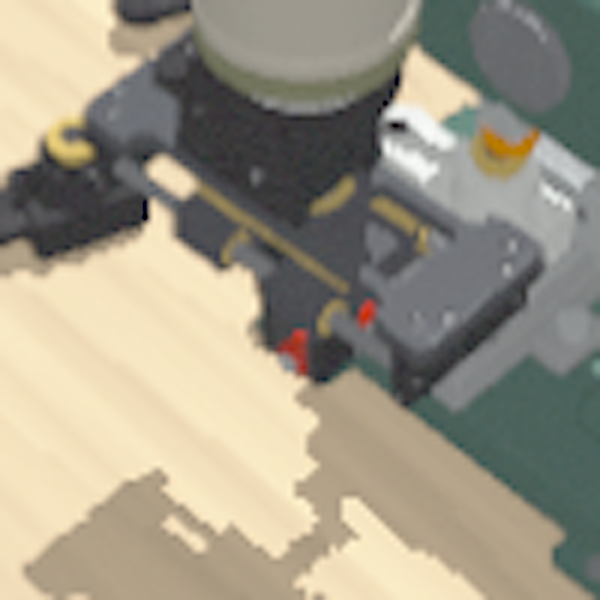

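The fingers straddle the red grip, with the tip near (320,378), and the width is 15 mm, so it is held. I regrasp slightly higher and further back so the gripper body clears the hub at the bottom of the circle.

Emit:
carry_out --pt "0.45 0 0 0 0" --pt "0.45 0 0 0 0" --pt "0.45 0 0 0 0" --pt "0.45 0 0.12 -0.1 0" --pt "0.45 0 0 0 0" --pt "1 0 0 0 0" --pt "1 0 0 0 0" --pt "1 0 0 0 0" --pt "1 0 0 0 0" --pt "1 0 0 0 0"

```text
time: 12.67
ee_pos: [0.4373, -0.0988, 0.0971]
eef_rot: [0.737, -0.676, 0.007, -0.003]
ft_force: [-0.3, 0.1, -0.6]
width: 0.0151
```

Emit:
carry_out --pt "1 0.38 -0.008 0.18 0" --pt "1 0.31 -0.008 0.28 0" --pt "1 0.21 -0.008 0.36 0" --pt "1 0.1 -0.008 0.41 0" --pt "1 -0.03 -0.008 0.42 0" --pt "1 0 0 0 0" --force 40

```text
time: 13.17
ee_pos: [0.4395, -0.121, 0.0443]
eef_rot: [0.739, -0.674, 0.001, -0.005]
ft_force: [1.2, 2.5, -3.6]
width: 0.0148
```

```bash
cat > plan.py <<'E'
from h import *
import sys
C=np.array([float(sys.argv[1]),float(sys.argv[2])]);n=int(sys.argv[3]);step=float(sys.argv[4])
s=read_state();e=s['ee_pos'];d=e[1:]-C
th=np.arctan2(-d[0],d[1]);print('theta',th%(2*np.pi),'r',np.hypot(*d))
p=d.copy();R=[]
for k in range(1,n+1):
    t=th+k*step;q=.042*np.array([-np.sin(t),np.cos(t)]);R.append([1,round(-(q-p)[0]/.03,2),-.01,round(-(q-p)[1]/.03,2),0]);p=q
print(R)
E
python3 plan.py -.0816 .0588 14 .3
```

```text
theta 1.9226547696349456 r 0.04193183506240947
[[1, np.float64(-0.2), -0.01, np.float64(0.37), 0], [1, np.float64(-0.3), -0.01, np.float64(0.29), 0], [1, np.float64(-0.37), -0.01, np.float64(0.19), 0], [1, np.float64(-0.41), -0.01, np.float64(0.07), 0], [1, np.float64(-0.41), -0.01, np.float64(-0.05), 0], [1, np.float64(-0.38), -0.01, np.float64(-0.17), 0], [1, np.float64(-0.31), -0.01, np.float64(-0.28), 0], [1, np.float64(-0.22), -0.01, np.float64(-0.36), 0], [1, np.float64(-0.1), -0.01, np.float64(-0.41), 0], [1, np.float64(0.03), -0.01, np.float64(-0.42), 0], [1, np.float64(0.15), -0.01, np.float64(-0.39), 0], [1, np.float64(0.26), -0.01, np.float64(-0.33), 0], [1, np.float64(0.34), -0.01, np.float64(-0.24), 0], [1, np.float64(0.4), -0.01, np.float64(-0.13), 0]]
```

Emit:
carry_out --pt "1 -0.2 -0.01 0.37 0" --pt "1 -0.3 -0.01 0.29 0" --pt "1 -0.37 -0.01 0.19 0" --pt "1 -0.41 -0.01 0.07 0" --pt "1 -0.41 -0.01 -0.05 0"

```text
time: 13.58
ee_pos: [0.438, -0.0735, 0.0179]
eef_rot: [0.737, -0.676, 0.003, -0.004]
ft_force: [4.1, -3.0, -5.6]
width: 0.0144
```

```bash
python3 plan.py -.0816 .0588 16 .3 | sed 's/np.float64//g'; python3 -c "
from bench import *;s=read_state();print(s['ee_pos'],s['ft_force'],s['torque'],s['width'])"
```

```text
theta 3.3381795075350786 r 0.04169124977339666
[[1, (-0.4), -0.01, (-0.13), 0], [1, (-0.33), -0.01, (-0.25), 0], [1, (-0.24), -0.01, (-0.34), 0], [1, (-0.13), -0.01, (-0.4), 0], [1, (-0.01), -0.01, (-0.42), 0], [1, (0.11), -0.01, (-0.4), 0], [1, (0.23), -0.01, (-0.35), 0], [1, (0.32), -0.01, (-0.27), 0], [1, (0.39), -0.01, (-0.16), 0], [1, (0.42), -0.01, (-0.04), 0], [1, (0.41), -0.01, (0.09), 0], [1, (0.37), -0.01, (0.2), 0], [1, (0.29), -0.01, (0.3), 0], [1, (0.19), -0.01, (0.37), 0], [1, (0.07), -0.01, (0.41), 0], [1, (-0.06), -0.01, (0.41), 0]]
[ 0.43800646 -0.07345674  0.01791177] [ 4.05546764 -3.00056328 -5.56935426] [-0.72744103 -1.14542413 -0.11246622] 0.014437613331430321
```

Emit:
carry_out --pt "1 -0.4 -0.01 -0.13 0" --pt "1 -0.33 -0.01 -0.25 0" --pt "1 -0.24 -0.01 -0.34 0" --pt "1 -0.13 -0.01 -0.4 0" --pt "1 -0.01 -0.01 -0.42 0" --pt "1 0.11 -0.01 -0.4 0" --pt "1 0.23 -0.01 -0.35 0" --pt "1 0.32 -0.01 -0.27 0" --pt "1 0.39 -0.01 -0.16 0" --pt "1 0.42 -0.01 -0.04 0" --pt "1 0.41 -0.01 0.09 0" --pt "1 0.37 -0.01 0.2 0" --pt "1 0.29 -0.01 0.3 0" --pt "1 0.19 -0.01 0.37 0" --pt "1 0.07 -0.01 0.41 0" --pt "1 -0.06 -0.01 0.41 0"

```text
time: 14.92
ee_pos: [0.4441, -0.122, 0.0492]
eef_rot: [0.737, -0.676, 0.001, -0.005]
ft_force: [-1.0, 5.3, 4.6]
width: 0.0126
```

```bash
python3 plan.py -.0816 .0588 20 .3 | sed 's/np.float64//g'
```

```text
theta 1.8032910972667155 r 0.04150784288312877
[[1, (-0.14), -0.01, (0.39), 0], [1, (-0.26), -0.01, (0.32), 0], [1, (-0.35), -0.01, (0.23), 0], [1, (-0.4), -0.01, (0.12), 0], [1, (-0.42), -0.01, (-0.0), 0], [1, (-0.4), -0.01, (-0.13), 0], [1, (-0.34), -0.01, (-0.24), 0], [1, (-0.26), -0.01, (-0.33), 0], [1, (-0.15), -0.01, (-0.39), 0], [1, (-0.02), -0.01, (-0.42), 0], [1, (0.1), -0.01, (-0.41), 0], [1, (0.22), -0.01, (-0.36), 0], [1, (0.31), -0.01, (-0.28), 0], [1, (0.38), -0.01, (-0.17), 0], [1, (0.41), -0.01, (-0.05), 0], [1, (0.41), -0.01, (0.07), 0], [1, (0.37), -0.01, (0.19), 0], [1, (0.3), -0.01, (0.29), 0], [1, (0.2), -0.01, (0.37), 0], [1, (0.08), -0.01, (0.41), 0]]
```

Emit:
carry_out --pt "0.5 0 0 0 0" --pt "0.5 0 0 0 0" --pt "0.5 0 0.05 0.17 0" --pt "0.5 0 0 0 0" --pt "1 0 0 0 0" --pt "1 0 0 0 0" --pt "1 0 0 0 0" --pt "1 0 0 0 0" --force 35

```text
time: 15.58
ee_pos: [0.4423, -0.121, 0.0428]
eef_rot: [0.738, -0.675, 0.0, -0.005]
ft_force: [0.7, 0.9, -2.8]
width: 0.0148
```

```bash
python3 plan.py -.0816 .0556 6 .3 | sed 's/np.float64//g'
```

```text
theta 1.8850338474658763 r 0.04143629306777485
[[1, (-0.17), -0.01, (0.38), 0], [1, (-0.29), -0.01, (0.3), 0], [1, (-0.37), -0.01, (0.2), 0], [1, (-0.41), -0.01, (0.09), 0], [1, (-0.42), -0.01, (-0.04), 0], [1, (-0.39), -0.01, (-0.16), 0]]
```

Emit:
carry_out --pt "1 -0.17 -0.01 0.38 0" --pt "1 -0.29 -0.01 0.3 0" --pt "1 -0.37 -0.01 0.2 0" --pt "1 -0.41 -0.01 0.09 0" --pt "1 -0.42 -0.01 -0.04 0"

```text
time: 16.0
ee_pos: [0.4407, -0.075, 0.0159]
eef_rot: [0.735, -0.678, 0.003, -0.004]
ft_force: [6.7, -2.5, -9.9]
width: 0.0148
```

```bash
python3 plan.py -.0816 .0556 16 .3 | sed 's/np.float64//g'
```

```text
theta 3.307629098307788 r 0.04022819491863011
[[1, (-0.41), -0.01, (-0.07), 0], [1, (-0.34), -0.01, (-0.24), 0], [1, (-0.25), -0.01, (-0.33), 0], [1, (-0.15), -0.01, (-0.39), 0], [1, (-0.02), -0.01, (-0.42), 0], [1, (0.1), -0.01, (-0.41), 0], [1, (0.22), -0.01, (-0.36), 0], [1, (0.31), -0.01, (-0.28), 0], [1, (0.38), -0.01, (-0.17), 0], [1, (0.42), -0.01, (-0.05), 0], [1, (0.41), -0.01, (0.07), 0], [1, (0.37), -0.01, (0.19), 0], [1, (0.3), -0.01, (0.29), 0], [1, (0.2), -0.01, (0.37), 0], [1, (0.08), -0.01, (0.41), 0], [1, (-0.04), -0.01, (0.42), 0]]
```

Emit:
carry_out --pt "1 -0.41 -0.01 -0.1 0" --pt "1 -0.34 -0.01 -0.24 0" --pt "1 -0.25 -0.01 -0.33 0" --pt "1 -0.15 -0.01 -0.39 0" --pt "1 -0.02 -0.01 -0.42 0" --pt "1 0.1 -0.01 -0.41 0" --pt "1 0.22 -0.01 -0.36 0" --pt "1 0.31 -0.01 -0.28 0"

```text
time: 16.67
ee_pos: [0.443, -0.0625, 0.0965]
eef_rot: [0.735, -0.678, 0.009, -0.003]
ft_force: [14.1, -9.9, -31.6]
width: 0.0147
```

```bash
python3 plan.py -.0816 .0556 10 .3 | sed 's/np.float64//g'
```

```text
theta 5.846036362774433 r 0.045112260689097974
[[1, (0.45), -0.01, (-0.02), 0], [1, (0.42), -0.01, (0.01), 0], [1, (0.4), -0.01, (0.13), 0], [1, (0.34), -0.01, (0.24), 0], [1, (0.26), -0.01, (0.33), 0], [1, (0.15), -0.01, (0.39), 0], [1, (0.02), -0.01, (0.42), 0], [1, (-0.1), -0.01, (0.41), 0], [1, (-0.22), -0.01, (0.36), 0], [1, (-0.31), -0.01, (0.28), 0]]
```

Emit:
carry_out --pt "1 0.42 -0.02 0.06 0" --pt "1 0.42 -0.02 0.03 0" --pt "1 0.4 -0.02 0.13 0" --pt "1 0.34 -0.01 0.24 0" --pt "1 0.26 -0.01 0.33 0" --pt "1 0.15 -0.01 0.39 0"

```text
time: 17.17
ee_pos: [0.4474, -0.1218, 0.0694]
eef_rot: [0.735, -0.678, 0.006, -0.001]
ft_force: [-2.4, 1.3, 3.4]
width: 0.0147
```

```bash
python3 plan.py -.0816 .0545 8 .3 | sed 's/np.float64//g'
```

```text
theta 1.2167806475329406 r 0.042854954019094664
[[1, (0.06), -0.01, (0.42), 0], [1, (-0.04), -0.01, (0.42), 0], [1, (-0.16), -0.01, (0.39), 0], [1, (-0.27), -0.01, (0.32), 0], [1, (-0.35), -0.01, (0.23), 0], [1, (-0.4), -0.01, (0.11), 0], [1, (-0.42), -0.01, (-0.01), 0], [1, (-0.4), -0.01, (-0.13), 0]]
```

Emit:
carry_out --pt "1 0.06 -0.01 0.42 0" --pt "1 -0.04 -0.01 0.42 0" --pt "1 -0.16 -0.01 0.39 0" --pt "1 -0.27 -0.01 0.32 0" --pt "1 -0.35 -0.01 0.23 0"

```text
time: 17.58
ee_pos: [0.4481, -0.0952, 0.0154]
eef_rot: [0.735, -0.678, 0.004, -0.003]
ft_force: [-6.4, 3.1, 25.7]
width: 0.0149
```

```bash
python3 plan.py -.0816 .0545 6 .2 | sed 's/np.float64//g'
```

```text
theta 2.8071208902021816 r 0.04136861121045213
[[1, (-0.26), -0.01, (0.08), 0], [1, (-0.28), -0.01, (0.01), 0], [1, (-0.28), -0.01, (-0.05), 0], [1, (-0.26), -0.01, (-0.1), 0], [1, (-0.24), -0.01, (-0.15), 0], [1, (-0.2), -0.01, (-0.19), 0]]
```

Emit:
carry_out --pt "1 -0.26 0 -0.03 0" --pt "1 -0.28 0 -0.02 0" --pt "1 -0.26 0 -0.05 0" --pt "1 0 0 0 0"

```text
time: 17.92
ee_pos: [0.4459, -0.0719, 0.0163]
eef_rot: [0.735, -0.678, 0.006, -0.002]
ft_force: [3.5, 0.6, -10.2]
width: 0.015
```

```bash
python3 plan.py -.0816 .0545 6 .2 | sed 's/np.float64//g'
```

```text
theta 3.390655612567903 r 0.0394337911189381
[[1, (-0.28), -0.01, (-0.01), 0], [1, (-0.24), -0.01, (-0.15), 0], [1, (-0.2), -0.01, (-0.19), 0], [1, (-0.16), -0.01, (-0.23), 0], [1, (-0.11), -0.01, (-0.26), 0], [1, (-0.06), -0.01, (-0.27), 0]]
```

Emit:
carry_out --pt "-1 0 0 0 0" --pt "-1 0 0 0 0" --pt "-1 0 0 0 0" --pt "-1 0 0 0 0" --pt "-1 0 0 0 0" --pt "-1 0 0.2 0 0" --pt "-1 0 0.2 -0.5 0" --pt "-1 0 0 -1 0" --pt "-1 0 0 -1 0" --pt "-1 0 0 -1 0" --pt "-1 0 0 -1 0" --pt "-1 0 0 -1 0" --pt "-1 0 0 -1 0" --pt "-1 0 0 -1 0" --pt "-1 0 0 -1 0" --pt "-1 0 0 -1 0" --pt "-1 0 0 -1 0"

```text
time: 19.33
ee_pos: [0.421, -0.0687, 0.3397]
eef_rot: [0.736, -0.677, 0.001, -0.0]
ft_force: [0.2, -0.7, 1.0]
width: 0.0868
```

```bash
python3 - <<'E'
from h import *
s=read_state();print(s['ee_pos'],s['width'],s['joint_positions'].round(2) if hasattr(s['joint_positions'],'round') else s['joint_positions'])
t=camera("top");im=camera("side")
X=[.583,-.075,.078];print(pw(X,[[.055,.1516,.316],[-.121,.007,.043]]))
for q,c in(("vise_jaw","side"),("crank_grip","side"),("crank_grip","top")):print(q,c,[(np.round(d['xy'],1),d['conf']) for d in pinpoint(q,c)[:2]])
g=pw(X,[[-.121,.007,.043]]);print(proj("side",g),proj("top",g))
E
```

```text
[ 0.42103207 -0.06872585  0.33972005] 0.08676181412201056 [ 0.6  -0.14 -0.47  1.66 -0.06  1.6  -1.36]
[[ 0.62601996  0.08042472  0.316     ]
 [ 0.46182245 -0.07744972  0.043     ]]
vise_jaw side [(array([302.3, 265. ]), 0.95)]
crank_grip side [(array([278.8, 294.9]), 0.66)]
crank_grip top []
[[276.2704123  292.92041913]] [[325.17422896 248.58027151]]
```

Emit:
carry_out --pt "-1 0 0 -0.4 -1" --pt "-1 0 0 -0.4 -1" --pt "-1 0 0 0 -1" --pt "-1 0 0 0 -1" --pt "-1 0 0 0 -1" --pt "-1 0 0 0 -1" --pt "-1 0 0 0 -1" --pt "-1 0 0 0 -1" --pt "-1 0 0 0 -1" --pt "-1 0 0 0 -1" --pt "-1 0 0 0 -1" --pt "-1 0 0 0 -1" --pt "-1 0 0 0 -1" --pt "-1 0 0 0 -1" --pt "-1 0 0 0 -1" --pt "-1 0 0 0 -1" --pt "-1 0 0 0 -1" --pt "-1 0 0 0 -1"

```text
time: 21.08
ee_pos: [0.4088, -0.0665, 0.3341]
eef_rot: [0.996, 0.08, -0.022, -0.008]
ft_force: [-0.1, -0.3, -0.5]
width: 0.0866
```

Emit:
carry_out --pt "-1 0 0 -0.7 0.9" --pt "-1 0 -0.2 -0.7 0" --pt "-1 0.6 -0.4 -0.3 0" --pt "-1 0.75 -0.4 0 0" --pt "-1 0.75 -0.4 0 0" --pt "-1 0.75 -0.4 0 0" --pt "-1 0.75 -0.4 0 0" --pt "-1 0.75 -0.4 0 0" --pt "-1 0.75 -0.4 0 0" --pt "-1 0.75 -0.4 0 0" --pt "-1 0.75 -0.4 0 0" --pt "-1 0 0 0 0"

```text
time: 22.08
ee_pos: [0.5988, 0.0686, 0.3573]
eef_rot: [0.998, 0.042, -0.037, -0.009]
ft_force: [0.4, 0.9, -1.1]
width: 0.0868
```

```bash
python3 - <<'E'
from h import *
from scipy.spatial.transform import Rotation as Ro
s=read_state();print(s['ee_pos'],s['width'],s['eef_rot']);im=camera("side")
e=np.array(s['ee_pos']);R=Ro.from_quat(s['eef_rot']).as_matrix();print(R.round(3))
x0,y0=225,75
a=cv2.resize(im[y0:y0+150,x0:x0+150],None,fx=4,fy=4,interpolation=2);a=np.clip((a/255.)**.5*255,0,255).astype(np.uint8)
for p,c in((e,(0,255,255)),(e+R@[s['width']/2+.0075,0,.014],(255,255,0)),(e+R@[-s['width']/2-.0075,0,.014],(255,255,0)),([.629,.079,.316],(255,0,255))):
    q=proj("side",p)[0];print(q);q=((q-[x0,y0]+.5)*4).astype(int);cv2.circle(a,tuple(int(v) for v in q),4,c,1)
cv2.imwrite("pics/k8.png",a)
E
```

```text
[0.5988351  0.0686218  0.35730533] 0.08679957819572522 [ 0.99837991  0.04233382 -0.03701839 -0.00866256]
[[ 0.994  0.084 -0.075]
 [ 0.085 -0.996  0.014]
 [-0.073 -0.02  -0.997]]
[279.0096015  154.39238131]
[291.61686502 151.93502271]
[264.91437343 166.2635997 ]
[284.57868898 160.98947955]
```

View pics/k8.png

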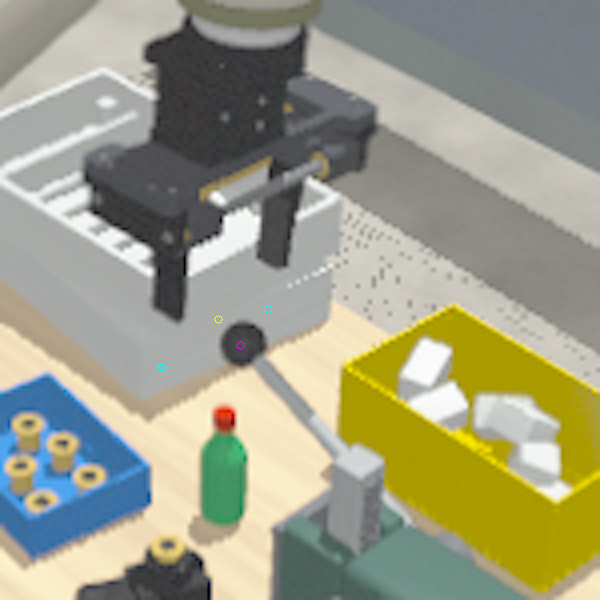

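Gripper over the knob (242,342); tips at (170,318) and (278,265), again about 35 mm higher than reported. I correct for that and go down around the knob.

Emit:
carry_out --pt "-1 0.5 -0.1 0 0" --pt "-1 0.4 -0.1 0 0" --pt "-1 0.05 0 0.5 0" --pt "-1 0.05 0 0.6 0" --pt "-1 0.05 0 0.6 0" --pt "-1 0.04 0 0.5 0" --pt "-1 0 0 0.3 0" --pt "-1 0 0 0 0"

```text
time: 22.8
ee_pos: [0.6193, 0.0743, 0.2717]
eef_rot: [0.998, 0.042, -0.042, -0.007]
ft_force: [-0.3, 0.7, 0.0]
width: 0.0869
```

```bash
python3 - <<'E'
from h import *
s=read_state();print(s['ee_pos'],s['ft_force'],s['eef_rot']);im=camera("side")
x0,y0=235,95
a=cv2.resize(im[y0:y0+110,x0:x0+110],None,fx=5,fy=5,interpolation=2);a=np.clip((a/255.)**.5*255,0,255).astype(np.uint8)
cv2.imwrite("pics/k9.png",a)
E
```

```text
[0.61931516 0.07434584 0.27173456] [-0.28050264  0.70954913  0.0169423 ] [ 0.99818708  0.04246592 -0.04204587 -0.00716586]
```

View pics/k9.png

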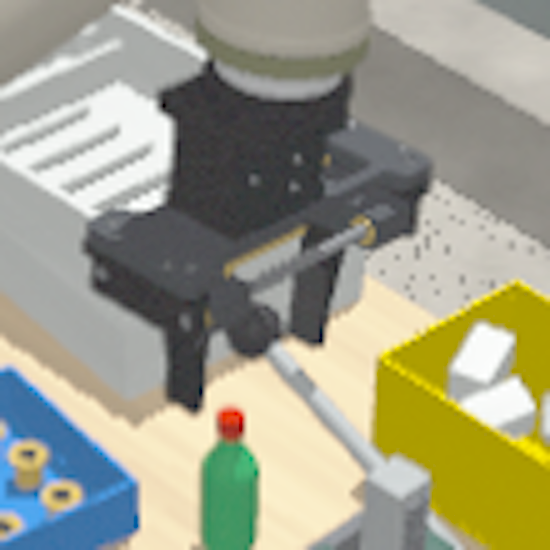

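The knob (252,330) sits between the fingers, with tips at (185,408) and (308,342), about 25 mm below it. I make a small upward correction and close at full force.

Emit:
carry_out --pt "-1 0.2 -0.16 -0.15 0" --pt "1 0 0 0 0" --pt "1 0 0 0 0" --pt "1 0 0 0 0" --pt "1 0 0 0 0" --pt "1 0 0 0 0" --pt "1 0 0 0 0" --pt "1 0 0 0 0" --pt "1 0 0 0 0" --pt "1 0 0 0 0" --pt "1 0 0 0 0" --pt "1 0 0 0 0" --pt "1 0 0 0 0" --pt "1 0 0 0 0" --pt "1 0 0 0 0" --pt "1 0 0 0 0" --pt "1 0 0 0 0" --force 60

```text
time: 24.27
ee_pos: [0.6296, 0.0805, 0.2821]
eef_rot: [0.998, 0.042, -0.036, -0.008]
ft_force: [0.4, -0.2, 0.2]
width: 0.0294
```

Emit:
carry_out --pt "1 0.03 -0.15 0.4 0" --pt "1 0.03 -0.12 0.4 0" --pt "1 0.03 -0.1 0.41 0" --pt "1 0.03 -0.08 0.42 0"

```text
time: 24.6
ee_pos: [0.6292, 0.0948, 0.2375]
eef_rot: [0.999, 0.041, -0.033, -0.008]
ft_force: [-1.0, -1.1, 7.2]
width: 0.0295
```

```bash
python3 - <<'E'
from h import *
for c in("side","top"):
    im=camera(c);print([(np.round(d['xy'],1),round(d['conf'],2)) for d in pinpoint("lever_knob",c)[:2]])
X=[.585,-.073,.078]
for t in(0,.1,.2,.25,.3):print(t,proj("side",pw(X,[[.055,-.031+.2*np.cos(.42-t),.235+.2*np.sin(.42-t)]])).round(1))
m=cv2.imread("pics/k9.png");s=read_state();print(s['ee_pos'],s['width'],s['ft_force'],s['eef_rot'])
E
```

```text
[(array([279.8, 170.6]), 0.76)]
[(array([340.8, 168.7]), 0.46)]
0 [[283.4 160.4]]
0.1 [[281.4 164.9]]
0.2 [[279.8 169.7]]
0.25 [[279.3 172.2]]
0.3 [[278.8 174.9]]
[0.62913303 0.09481095 0.23801481] 0.02973187520113997 [-1.3396988  -0.07644186  5.12469903] [ 0.99855906  0.04137312 -0.03324287 -0.00793664]
```

Emit:
carry_out --pt "1 0.03 -0.07 0.43 0" --pt "1 0.03 -0.03 0.43 0" --pt "1 0.03 0 0.43 0" --pt "1 0.03 0.02 0.43 0" --pt "1 0.03 0.05 0.43 0"

```text
time: 25.22
ee_pos: [0.6291, 0.0984, 0.1826]
eef_rot: [0.999, 0.042, -0.031, -0.008]
ft_force: [-5.2, 1.3, 10.3]
width: 0.0297
```

Emit:
carry_out --pt "1 0.03 0.07 0.45 0" --pt "1 0.03 0.1 0.45 0" --pt "1 0.03 0.12 0.45 0" --pt "1 0.03 0.14 0.45 0"

```text
time: 25.55
ee_pos: [0.6296, 0.0893, 0.1346]
eef_rot: [0.999, 0.043, -0.03, -0.009]
ft_force: [-6.2, 0.3, 14.6]
width: 0.0301
```

Emit:
carry_out --pt "1 0.02 0.05 0.2 0" --pt "1 0.01 0.03 0.15 0" --pt "1 0.01 0.02 0.12 0" --pt "1 0 0.02 0.12 0"

```text
time: 25.88
ee_pos: [0.6298, 0.0855, 0.1237]
eef_rot: [0.999, 0.043, -0.029, -0.009]
ft_force: [-5.6, -0.2, 16.9]
width: 0.0298
```

```bash
python3 - <<'E'
from h import *
im=camera("side");print([(np.round(d['xy'],1),round(d['conf'],2)) for d in pinpoint("lever_knob","side")[:2]])
print([(np.round(d['xy'],1),round(d['conf'],2)) for d in pinpoint("ram","side")[:2]],[(np.round(d['xy'],1),round(d['conf'],2)) for d in pinpoint("crank_grip","side")[:2]])
X=[.585,-.073,.078]
for t in(.65,.72,.77,.82):print(t,proj("side",pw(X,[[.055,-.031+.2*np.cos(.42-t),.235+.2*np.sin(.42-t)],[0,0,.135-.022*t]])).round(1).tolist())
s=read_state();print(s['time'],s['ee_pos'],s['width'],s['ft_force'])
for c in("side","top"):
  camera(c)
  for q in("retainer_bottle","file","bush_tray"):print(q,c,[(np.round(d['xy'],1),round(d['conf'],2)) for d in pinpoint(q,c)[:1]])
E
```

```text
[(array([282.7, 202.4]), 0.7)]
[(array([308.1, 250.3]), 0.52)] [(array([277.2, 293.5]), 0.78)]
0.65 [[279.5, 194.7], [309.1, 250.4]]
0.72 [[280.4, 198.9], [309.0, 250.8]]
0.77 [[281.1, 201.9], [309.0, 251.1]]
0.82 [[282.0, 204.9], [309.0, 251.4]]
26.0833 [0.62977564 0.08558479 0.12405096] 0.02987790409326984 [-8.12351015 -0.55427877 17.09489078]
retainer_bottle side []
file side [(array([355.7, 249.7]), 0.66)]
bush_tray side [(array([236.4, 194.8]), 0.56)]
retainer_bottle top [(array([230.7, 161.4]), 0.7)]
file top [(array([327. , 153.9]), 0.57)]
bush_tray top [(array([188.5, 182.9]), 0.77)]
```

Emit:
carry_out --pt "1 0 0.01 0.12 0" --pt "1 0 0.01 0.12 0" --pt "1 0 0 0.12 0" --pt "1 0 0 0.12 0" --pt "1 0 0 0.12 0" --pt "1 0 0 0.12 0"

```text
time: 26.98
ee_pos: [0.6301, 0.084, 0.1202]
eef_rot: [0.999, 0.043, -0.026, -0.007]
ft_force: [-8.7, -1.4, 18.6]
width: 0.0293
```

```bash
python3 - <<'E'
from h import *
s=read_state();print(s['time'],s['ee_pos'],s['width'],s['ft_force'])
X=[.585,-.073,.078];im=camera("side")
print([(np.round(d['xy'],1),round(d['conf'],2)) for d in pinpoint("vise_jaw","side")[:1]],[(np.round(d['xy'],1)) for d in pinpoint("lever_knob","side")[:1]])
for x in(-.034,-.028,-.022):print(x,proj("side",pw(X,[[x,0,.067]])).round(1))
for t,x in((.24,-.133),(2.7,-.121),(2.9,-.121),(3.1,-.121),(3.4,-.121)):print(t,proj("side",pw(X,[[x,-.042*np.sin(t),.085+.042*np.cos(t)]])).round(1))
s=read_state();print(s['time'],s['ee_pos'],s['width'],s['ft_force'])
E
```

```text
26.9833 [0.63012229 0.08404125 0.12020642] 0.029322590468536327 [-8.74887841 -1.43477356 18.59595544]
[(array([302.8, 267.1]), 0.67)] [array([408.6, 353.7])]
-0.034 [[299.9 270.2]]
-0.028 [[301.4 269. ]]
-0.022 [[302.8 267.8]]
0.24 [[278.2 278.2]]
2.7 [[283.1 296.2]]
2.9 [[280.9 295.3]]
3.1 [[278.7 293.9]]
3.4 [[275.3 291. ]]
27.1333 [0.63013739 0.08405189 0.12025236] 0.029597609160416632 [-7.40087215 -1.84162134 17.91121288]
```

```bash
python3 -c "
from bench import *
print(close_job())
s=read_state();print(s['time'],s['ee_pos'],s['width'],s['ft_force'])"
```

```text
the job is handed in; nothing more can be done
None
the job is handed in; nothing more can be done
```

I cranked the vise clockwise about 2.5 turns, then pulled the lever down by its knob. The job was handed in at about 27 s with the gripper still holding the knob down. `close_job` gives no verdict, so I don't know the result.

**Last checks**
- **Vise:** the grip's position put the crank at about 15.7–15.95 rad, where 15.3 is tight. The jaw was at its closed position (press x about -22 mm) to within 1 px.
- **Lever:** about 0.78 rad from the camera and 0.81 from the tool's travel. The upward push on the tool was a steady 18 N, as expected with the ram bearing on the bush.
- **Bystanders:** the tray and file were re-detected near their starting places; the bottle was found in the top view only. I did not check the spare casting, grinder, wrench or brush again. The arm was not meant to touch any of them.

**What I could not measure or what disagreed**
- **Clamping force and bush depth:** I could not measure either directly, so both are inferred from the angles and forces above.
- **Height reading:** the reported tool height was about 30–37 mm lower than the camera showed. My first two grasps closed above the crank grip because of this, so I worked from the images instead.
- **Final detection:** the last knob detection was a clear misread at (409,354), so I used the one before it.
- **Tool tilt:** the tool tilted up to about 5° along the way.

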